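Set a crankset up for a chainring run-out check

ROBOT

A 6-joint arm with a two-finger parallel gripper is mounted at the origin on the work surface. World frame = base frame: x ahead of the robot, y to its left, z up, the work surface at z = 0. Lengths are in m, angles in rad, forces in N, time in s.
With the tool pointing down it reaches from about 0.35 to 0.875 m from the base axis. Payload 4.2 kg.
Tool frame: the origin (TCP) lies at the very end of the fingers, on their centre line; the grasp point (between the pads) lies 19 mm behind it; z points along the fingers, y is the line along which they close (so a half turn about z gives the same grasp; the last joint's range is limited). The gripper opens to 85 mm and grips with 20 to 120 N. Pads are 22 mm wide; open, the fingers measure 114 mm over their backs; the gripper's body (76 mm by 85 mm) begins 54 mm behind the grasp point. The pads swing forward as they close: fully open they stand 13 mm farther back than shut.
Start: joints at [-0.841, 0.385, 0.008, 0, -1.194, -0.259], TCP at [0.284, -0.557, 0.231] pointing down, gripper open.
Joint ranges: [-3.14, 3.14], [-1.21, 2.06], [-1.07, 1.41], [-3.16, 2.05], [-2.99, -0.16], [-3.1, 3.1]. Speed limits (rad/s): [2.79, 2.79, 3.14, 3.14, 3.14, 3.14].

INTERFACE

Orientations are given as a unit quaternion [w, x, y, z].
In Python, from plant import manip gives the robot as it stands.
- The arm moves only by the tool carry_out, never from a script. Its argument "targets" is a list of rows, each a list of 7 numbers: the shift along the tool's x, y, z in cm, then the turn, a rotation vector about the tool's x, y, z in degrees, then the opening, from -1 (shut) to 1 (fully open). In form: [[tx, ty, tz, rx, ry, rz, fingers], ...]. A call has exactly 5 rows; each row is the pose to reach, as a shift and turn from the pose commanded when the call began, along the tool's axes at that moment; what a row does not reach only later rows make up. A row lasts 1/8 s, in which the tool goes at most 62.5 mm and 10.7 degrees, less where a joint would pass 70% of its speed; a pose out of reach is approached as far as the arm can. A call with a gripper value outside its range is refused whole. The fingers move at their own pace and stop on an object; the grip force is fixed at half the most. Time passes only in rows, so rows that repeat a pose let the fingers close, or fill a call up. It gives the time, the measured TCP pose, the force, the opening and the grip force at its end, in the units of the state.
- manip.read_state(): the state, without advancing time (a new reading comes with each control period).
- manip.grab_frame(name): name is "scene" or "top" or "wrist"; returns a dict with "img" (420x560x3 uint8, blue, green, red), "fx", "fy", "cx", "cy" (pixels), "k1" (the pictures are not rectified: a ray, as slopes to the right and down, at radius r is drawn at 1 + k1 r^2 times it, then the intrinsics apply), "rvec" (rotation vector, rad) and "tvec" (3), from world to camera coordinates, as OpenCV has them. Camera axes: x right, y down, z forward; pixel columns grow to the right and rows downward; lengths in m; the calibration is good to about 2 mm. A picture is of the moment at which its call begins. There is no depth.
- manip.close_job(): hands the job in; it is judged then, once.
Trained networks look in a picture, given as the dict that the camera call returned (one of the last four; its "shot" number tells which), for a name from the list of things; names that differ only in an ending like _2 or _b are one class to them, and where a whole thing is asked for, a point or a joint stands for the part that bears it (a point fixed in the world has none). Each returns a list of dicts, best first, with "p" (0 to 1); they miss things now and then, are a little off and sometimes report something else, mostly with a low value. They report only what shows in the picture. A call takes as long as a camera call. They do not tell look-alikes from the thing itself.
- manip.boxes_of(name, picture): "bbox" ([left, top, width, height] in pixels, round what is visible of it).
- manip.masks_of(name, picture): "region" (420x560 bool, what is visible of it) and "bbox" ([left, top, width, height] in pixels, round what is visible of it).
- manip.mark_of(name, picture): "location" ([column, row] in pixels: a listed point, or the origin of a listed thing).
The state is a dict: "clock": time; "qpos": joint angles; "qd": joint speeds; "tau": joint torques, N m; "position": TCP position; "tool_rot": TCP orientation; "wrist_force": force on the tool from outside, world axes, zero at the start; "ft_torque": the same for the moment, N m; "finger_gap": finger opening in m; "grip_force": force on a finger pad.
Only numpy, scipy, OpenCV 4.12 (cv2) and the standard library are available. Lean on these libraries where they do the work, as an engineer would, in place of code of your own. Each camera call takes 0.05 s, during which the arm holds its last target. There are 200 camera calls.

TASK

With just a fingertip, push the crank arm round on its spindle until it points straight at the upright index pin; only then push the gauge arm inward until its feeler rests against the chainring teeth, leaving the crank pointing at the pin. Push gently (the fixture is delicate) and grip nothing: the crankset only sits on its spindle and must not be lifted, and the loose parts and tools around it are to be left where they are.

Things in the scene. Friction and masses are not known exactly. Their poses are not given: they have to be found in the camera images.
- crank: Crankset lying flat on the fixed stand's upright spindle: open steel chainring 130 mm across its teeth (70 to 74 mm above the table) and, higher up, one aluminium crank arm. Origin on the spindle axis 66 mm above the table; z up, x along the crank arm towards its free end. It only sits on the spindle and would lift off upward.
- spindle (a joint): Angle (rad) of the crankset about the vertical spindle, counter-clockwise from above, 0 with the arm along the stand's +x. Turns freely either way past a full turn and stays where it is left; stiff: about 0.25 N m, so 2.5 N at 100 mm from the axis.
- crank_eye (a point): Centre of the top of the crank arm's round free end (30 mm across), on the arm's centreline 150 mm from the spindle axis, 126 mm above the table. The arm is a bar 24 mm wide, underside 110 mm and top 126 mm above the table; it passes above the gauge and everything lying on the stand's plate.
- pin_top (a point): Top of the index pin: a fixed upright steel pin 16 mm thick with a pointed top 126 mm above the table, on a round foot 44 mm across and 22 mm high. It stands 180 to 230 mm from the spindle axis, just beyond the sweep of the crank arm.
- gauge (a joint): Angle (rad) of the gauge arm about its upright pivot. Starts parked between 0 and 0.4, grows as the arm swings in towards the chainring (clockwise from above) and stops hard at 1.0, where the feeler ball meets the teeth. Light (about 0.08 N m, 1 N at 75 mm from the pivot); stays where it is left.
- gauge_pivot (a point): On the gauge arm's pivot axis, 80 mm above the table, fixed to the stand 124 mm from the spindle axis. The gauge arm is a straight steel bar 12 mm wide, 64 to 80 mm above the table, 90 mm long from the pivot; it carries a round black dial 32 mm across centred 26 mm from the pivot, top 90 mm above the table.
- gauge_tip (a point): Centre of the 12 mm feeler ball at the free end of the gauge arm, 100 mm from the pivot axis, 72 mm above the table; the line from gauge_pivot to it is the arm's centreline. On the side away from the chainring there is room for a finger to push on the bar 75 mm from the pivot.
- stand: Fixed stand: dark steel plate 280 x 290 mm, 12 mm thick, with the spindle post in it; origin on the spindle axis at table height. The gauge is on its +y side; the index pin stands on the table beyond its +x edge.
- lockring: loose steel lockring, 42 mm across, 10 mm high, on the stand's plate; origin at its underside
- cog: loose steel rear cog, 70 mm across, 6 mm thick, flat on the stand's plate; origin at its underside
- pedal: loose black pedal, about 100 x 90 x 18 mm, on the table beside the stand; origin at its underside
- lube: loose upright green lube bottle, 44 mm across, 130 mm high, on the table beside the stand; origin at its underside
- grease: loose white grease jar, 72 mm across, 60 mm high, on the right of the table; origin at its underside
- spanner: loose spanner lying on the right of the table; origin under its middle
- driver: loose screwdriver lying on the left of the table; origin under its middle
- scrub: loose scrubbing brush lying on the left of the table; origin under its middle
Things that resemble listed ones, but are neither listed nor needed, are in the scene too. Of the things like the part that bears pin_top, leave any that is orange; of the rest the larger one is meant.

How it is judged:
On the way, in this order (a step that is already met when the one before it is completed fails the run):
1. the crank arm points at the index pin while the gauge is still swung out (y of pin_top in the frame of crank between -0.015 and 0.015 m and x of pin_top in the frame of crank above 0.1 m and angular speed of crank below 0.05 rad/s and value of joint gauge below 0.7 rad), for 0.2 s.
2. the gauge's feeler is against the chainring and the crank still points at the pin (y of pin_top in the frame of crank between -0.015 and 0.015 m and x of pin_top in the frame of crank above 0.1 m and value of joint gauge above 0.95 rad), for 0.2 s.
At the end, for the whole second after the job is handed in: The crank arm's centreline, extended from its free end, passes within 15 mm of the index pin's axis; the gauge arm is swung in (joint above 0.95 of 1.0 rad, feeler within 5 mm of its stop at the teeth); the crankset is seated on its spindle and still (all of step 2 and angular speed of crank below 0.05 rad/s and height (world z) of crank_eye below 0.13 m); the robot touches nothing.
It fails at once if the crankset is lifted on its spindle (over 10 mm) (height (world z) of crank_eye above 0.136 m).
It fails at once if the crank, the gauge or their stand is pinched or forced (over 25 N from the fingers) (contact force between the fingers and stand above 25 N).
It fails at once if the gauge is swung in (past 0.7 rad) while the crank does not yet point at the pin (value of joint gauge above 0.7 rad and not (y of pin_top in the frame of crank between -0.015 and 0.015 m and x of pin_top in the frame of crank above 0.1 m)).
It fails at once if a loose part or tool is moved more than 20 mm or lifted (distance of any of lockring, cog, pedal, lube, grease, spanner, driver, scrub from where it was at the start of the episode above 0.02 m).
It also fails if it takes over 67 s, if anything falls off the work surface, if the arm or the gripper's body presses on something with over 40 N, if the wrist force passes 120 N, or if a joint passes its speed limit or range.

## Working session

There is one attempt and no reset: what is moved stays moved. The work goes in short steps, Python scripts to look and compute and a tool call to move; the robot and the scene stay as the last step left them, time stands still between calls to the robot, and variables do not carry over. Pictures are saved under pics/ and viewed, at most 10 in all, crops included, and the job is handed in when it is done.

Besides the shell and the picture viewer there is one more tool, called in YAML: its name, and indented under it one key for each argument. carry_out: Moves the arm, as the interface text tells. Its arguments: {"type":"object","properties":{"targets":{"type":"array","items":{"type":"array","items":{"type":"number"}}}},"required":["targets"]}

```bash
mkdir -p pics
cat > h.py <<'E'
import numpy as np, cv2
from plant import manip
def ray(f,px):
    R=cv2.Rodrigues(np.array(f["rvec"],float))[0]; t=np.array(f["tvec"],float).ravel()
    d=np.array([(px[0]-f["cx"])/f["fx"],(px[1]-f["cy"])/f["fy"]]); u=d.copy()
    for _ in range(20): u=d/(1+f["k1"]*(u@u))
    return -R.T@t, R.T@np.array([u[0],u[1],1.])
def at(f,px,z):
    o,d=ray(f,px); return o+d*(z-o[2])/d[2]
def proj(f,P):
    R=cv2.Rodrigues(np.array(f["rvec"],float))[0]; c=R@np.array(P,float)+np.array(f["tvec"],float).ravel()
    u=c[:2]/c[2]; u=u*(1+f["k1"]*(u@u)); return np.array([u[0]*f["fx"]+f["cx"],u[1]*f["fy"]+f["cy"]])
E
python3 - <<'E'
from h import *
np.set_printoptions(precision=4,suppress=True)
Z=dict(crank=.066,crank_eye=.126,pin_top=.126,gauge_pivot=.08,gauge_tip=.072,stand=0,lockring=.012,cog=.012,pedal=0,lube=0,grease=0)
for n in("top","scene"):
    f=manip.grab_frame(n); cv2.imwrite(f"pics/{n}0.png",f["img"]); print(n, ray(f,(280,210))[0])
    for k,z in Z.items():
        for m in manip.mark_of(k,f)[:4]: print(k,round(m["p"],2),np.round(m["location"],1),at(f,m["location"],z))
s=manip.read_state();print(s)
E
```

```text
top [ 0.3545 -0.014   1.3891]
crank 0.72 [255.1 212. ] [0.6018 0.0722 0.066 ]
crank_eye 0.69 [301.9 199.2] [ 0.6231 -0.0623  0.126 ]
crank_eye 0.36 [182.7 188.6] [0.6631 0.2713 0.126 ]
pin_top 0.75 [144.3 169.1] [0.7237 0.3831 0.126 ]
pin_top 0.63 [214.  146.3] [0.7849 0.1833 0.126 ]
pin_top 0.42 [173.8 156.2] [0.7592 0.2987 0.126 ]
pin_top 0.28 [253.3 212.6] [0.589  0.0733 0.126 ]
gauge_pivot 0.69 [226.1 251.1] [0.489  0.1551 0.08  ]
gauge_pivot 0.21 [212.8 148.1] [0.7951 0.194  0.08  ]
gauge_tip 0.57 [206.5 226.5] [0.5621 0.2125 0.072 ]
stand 0.81 [255.  215.1] [0.6045 0.0769 0.    ]
lockring 0.64 [277.8 190.8] [0.6755 0.0056 0.012 ]
cog 0.65 [401.2 267.7] [ 0.433 -0.352  0.012]
cog 0.64 [277.3 247.7] [0.5022 0.0113 0.012 ]
pedal 0.98 [327.7 214.7] [ 0.5996 -0.1437  0.    ]
lube 0.88 [182.7 189.9] [0.6898 0.2997 0.    ]
lube 0.2 [327.3 218.6] [ 0.5877 -0.1419  0.    ]
grease 0.87 [402.1 270.3] [ 0.4259 -0.3571  0.    ]
scene [1.4484 0.8141 0.8407]
crank 0.85 [285.5 236.8] [0.6022 0.0843 0.066 ]
crank 0.68 [326.6 223.9] [0.4818 0.1266 0.066 ]
crank_eye 0.62 [236.3 202.6] [ 0.6354 -0
[... 353 characters left out ...]
5 0.0171 0.012 ]
pedal 0.6 [231.6 226. ] [ 0.594  -0.1309  0.    ]
pedal 0.31 [421.8 283.4] [0.4556 0.415  0.    ]
lube 0.56 [328.6 311.1] [0.6927 0.2989 0.    ]
grease 0.66 [222.6 180.4] [ 0.4212 -0.3547  0.    ]
{'clock': 1.2, 'qpos': array([-0.8414,  0.3847,  0.0079,  0.    , -1.194 , -0.2586]), 'qd': array([-0.0018, -0.0004, -0.0012, -0.0006,  0.0003, -0.0016]), 'tau': array([  0.0004, -39.21  ,  18.8619,   4.1907,  -0.0003,  -0.    ]), 'position': array([ 0.2835, -0.557 ,  0.2313]), 'tool_rot': array([-0.    , -0.2332,  0.9724, -0.    ]), 'wrist_force': array([0.213 , 0.2958, 0.5557]), 'ft_torque': array([-0.0438, -0.0041, -0.0282]), 'grip_force': 0.0, 'finger_gap': 0.08527353393614284}
```

Run:
```python
import cv2
a=cv2.imread("pics/top0.png")[110:310,110:360]; cv2.imwrite("pics/topc.png",cv2.resize(a,(750,600),interpolation=cv2.INTER_CUBIC))
a=cv2.imread("pics/scene0.png")[160:360,190:440]; cv2.imwrite("pics/scenec.png",cv2.resize(a,(750,600),interpolation=cv2.INTER_CUBIC))
```

```text
(no output)
```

View pics/topc.png

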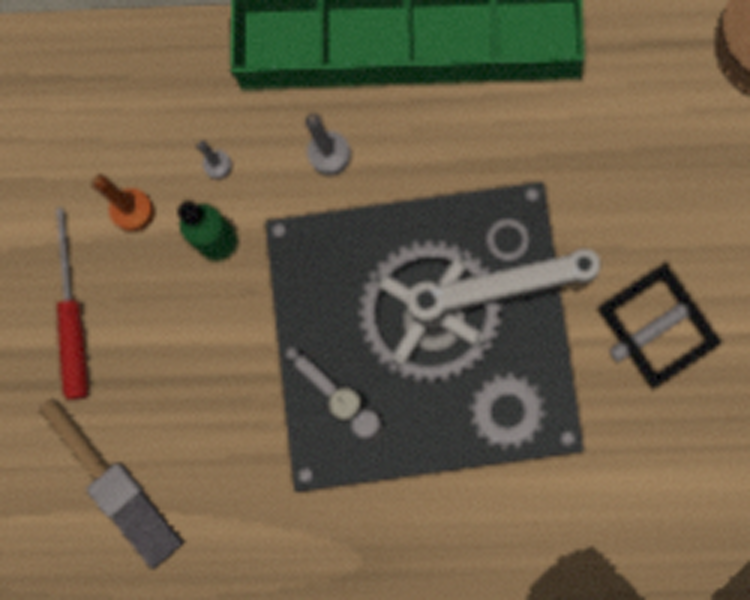

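View pics/scenec.png

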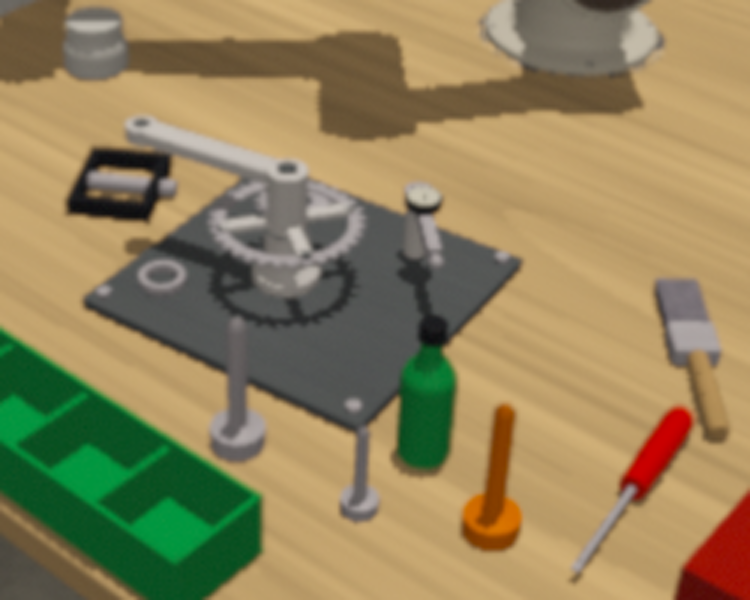

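The top view shows the crank eye at (305,198), hub (252,210) and gauge tip (207,228). There are three pins: orange at (145,171), a small grey one at (177,158) and the large grey one at (214,148), which is the target. In the scene view the large grey pin's top is at (269,267).

```bash
cat >> h.py <<'E'
def tri(*obs):
    A=np.zeros((3,3));b=np.zeros(3)
    for f,px in obs:
        o,d=ray(f,px);d=d/np.linalg.norm(d);M=np.eye(3)-np.outer(d,d);A+=M;b+=M@o
    return np.linalg.solve(A,b)
np.set_printoptions(precision=4,suppress=True)
E
python3 - <<'E'
from h import *
T=manip.grab_frame("top");S=manip.grab_frame("scene")
P=dict(pin=((213.8,148.6),(269,267.3)),eye=((305,198),(237.2,200.7)),hub=((251.8,209.8),(286,216)))
for k,(a,b) in P.items(): print(k,tri((T,a),(S,b)),at(T,a,.126),at(S,b,.126))
for k in("crank","gauge_pivot","gauge_tip","crank_eye"):
    a=manip.mark_of(k,T)[0]["location"];b=manip.mark_of(k,S)[0]["location"];print(k,tri((T,a),(S,b)))
# plate corners screws top at ~.012
for c in((280,229),(533,194),(568,438),(305,475)): print(at(T,(c[0]/3+110,c[1]/3+110),.014))
# pin feet
print("foot",at(T,(328/3+110,153/3+110),.022))
# dial/pivot
print("dial",at(T,(344/3+110,403/3+110),.09),"piv",at(T,(365/3+110,424/3+110),.08),"tip",at(T,(292/3+110,353/3+110),.074))
m=manip.masks_of("crank",T)[0]
print(m["p"],m["bbox"])
E
```

```text
pin [0.7782 0.1861 0.1214] [0.778  0.1838 0.126 ] [0.7814 0.1918 0.126 ]
eye [ 0.6256 -0.0701  0.1244] [ 0.6262 -0.071   0.126 ] [ 0.6268 -0.0667  0.126 ]
hub [0.5964 0.0784 0.125 ] [0.597  0.0773 0.126 ] [0.5969 0.0805 0.126 ]
crank [0.6007 0.0802 0.0727]Traceback (most recent call last):
  File "<stdin>", line 6, in <module>
IndexError: list index out of range
```

carry_out:
  targets:
    - [-4, 2.6, 0, 0, 0, 0, -1]
    - [-9, 6, 0, 0, 0, 0, -1]
    - [-14, 9.5, 0, 0, 0, 0, -1]
    - [-19, 13, 0, 0, 0, 0, -1]
    - [-24.4, 16.4, 0, 0, 0, 0, -1]

```text
clock: 2.12
position: [0.4266, -0.2996, 0.2317]
tool_rot: [0.0, -0.233, 0.972, -0.0]
wrist_force: [1.2, -0.3, -0.8]
finger_gap: -0.0001
grip_force: 0.0
```

carry_out:
  targets:
    - [-5, 3.3, 0, 0, 0, 0, -1]
    - [-10, 6.6, 0, 0, 0, 0, -1]
    - [-15, 10, 0, 0, 0, 0, -1]
    - [-20, 13.3, 0, 0, 0, 0, -1]
    - [-24.4, 16.3, 0, 0, 0, 0, -1]

```text
clock: 2.75
position: [0.5703, -0.0432, 0.2316]
tool_rot: [0.0, -0.234, 0.972, -0.0]
wrist_force: [1.2, -0.6, 0.6]
finger_gap: 0.0001
grip_force: 0.0
```

carry_out:
  targets:
    - [0, 0, 0, 0, 0, 0, -1]
    - [0, 0, 0, 0, 0, 0, -1]
    - [0, 0, 0, 0, 0, 0, -1]
    - [0, 0, 0, 0, 0, 0, -1]
    - [0, 0, 0, 0, 0, 0, -1]

```text
clock: 3.38
position: [0.5692, -0.046, 0.2315]
tool_rot: [0.0, -0.233, 0.973, -0.0]
wrist_force: [0.3, 0.1, 1.0]
finger_gap: 0.0003
grip_force: 0.0
```

```bash
cat >> h.py <<'E'
def totool(pts):
    s=manip.read_state(); w,x,y,z=s["tool_rot"]
    from scipy.spatial.transform import Rotation as Ro
    R=Ro.from_quat([x,y,z,w]).as_matrix()
    print("t",s["clock"],"pos",s["position"],"F",s["wrist_force"],"gap",s["finger_gap"])
    for p in pts: print(np.round(R.T@(np.array(p)-s["position"])*100,2).tolist())
E
python3 - <<'E'
from h import *
totool([[.570,-.044,.104]])
E
```

```text
t 3.375 pos [ 0.5692 -0.046   0.2315] F [0.3325 0.1233 0.9514] gap 0.0003040335011960451
[-0.16, 0.15, 12.75]
```

carry_out:
  targets:
    - [0, 0, 3, 0, 0, 0, -1]
    - [0, 0, 6, 0, 0, 0, -1]
    - [0, 0, 9, 0, 0, 0, -1]
    - [0, 0, 11.5, 0, 0, 0, -1]
    - [0, 0, 12.7, 0, 0, 0, -1]

```text
clock: 4.0
position: [0.5687, -0.0457, 0.103]
tool_rot: [-0.001, -0.233, 0.972, 0.0]
wrist_force: [-0.0, -0.1, 0.2]
finger_gap: 0.0002
grip_force: 0.0
```

Run:
```python
from h import *
H=np.array([.597,.079]);
pts=[]
for th in [-84,-79,-74,-69,-64,-58,-52,-46,-40,-34,-28,-22,-16,-10,-4,2,8,14,19,23]:
    t=np.radians(th);u=np.array([np.cos(t),np.sin(t)]);n=np.array([-u[1],u[0]])
    d=t+np.pi/2-np.radians(27); h=.011*abs(np.cos(d))+.0145*abs(np.sin(d))
    pts.append([*(H+.115*u-(.012+h)*n),.104])
totool(pts)
```

```text
t 4.0 pos [ 0.5687 -0.0457  0.103 ] F [-0.0135 -0.1322  0.1626] gap 0.0002174284943110264
[-1.5, 0.08, -0.11]
[-2.46, -0.49, -0.11]
[-3.48, -0.97, -0.11]
[-4.55, -1.35, -0.11]
[-5.66, -1.62, -0.12]
[-6.78, -1.83, -0.12]
[-7.87, -1.94, -0.12]
[-8.99, -1.94, -0.12]
[-10.12, -1.83, -0.13]
[-11.26, -1.61, -0.13]
[-12.38, -1.26, -0.13]
[-13.48, -0.79, -0.13]
[-14.54, -0.2, -0.13]
[-15.55, 0.51, -0.14]
[-16.49, 1.34, -0.14]
[-17.35, 2.29, -0.14]
[-18.1, 3.33, -0.14]
[-18.74, 4.47, -0.14]
[-19.18, 5.49, -0.14]
[-19.46, 6.33, -0.14]
```

carry_out:
  targets:
    - [-1.0, 0.1, 0, 0, 0, 0, -1]
    - [-1.5, 0.1, 0, 0, 0, 0, -1]
    - [-2.0, -0.2, 0, 0, 0, 0, -1]
    - [-2.5, -0.5, 0, 0, 0, 0, -1]
    - [-3.5, -1.0, 0, 0, 0, 0, -1]

```text
clock: 4.62
position: [0.6045, -0.0384, 0.1043]
tool_rot: [-0.001, -0.233, 0.972, 0.0]
wrist_force: [-3.2, 0.9, 0.9]
finger_gap: -0.0
grip_force: 1.1
```

carry_out:
  targets:
    - [-1.05, -0.35, 0, 0, 0, 0, -1]
    - [-2.2, -0.6, 0, 0, 0, 0, -1]
    - [-3.3, -0.8, 0, 0, 0, 0, -1]
    - [-4.4, -0.95, 0, 0, 0, 0, -1]
    - [-5.5, -0.95, 0, 0, 0, 0, -1]

```text
clock: 5.25
position: [0.6591, -0.0217, 0.1042]
tool_rot: [-0.0, -0.233, 0.972, -0.0]
wrist_force: [-2.0, -0.4, 0.1]
finger_gap: 0.0
grip_force: 1.2
```

Run:
```python
from h import *
totool([])
f=manip.grab_frame("top"); cv2.imwrite("pics/t1.png",cv2.resize(f["img"][110:310,110:360],(750,600)))
print([ (m["p"],at(f,m["location"],.126)) for m in manip.mark_of("crank_eye",f)])
```

```text
t 5.25 pos [ 0.6591 -0.0217  0.1042] F [-2.0146 -0.4378  0.1466] gap 3.6199085028000384e-05
[]
```

View pics/t1.png

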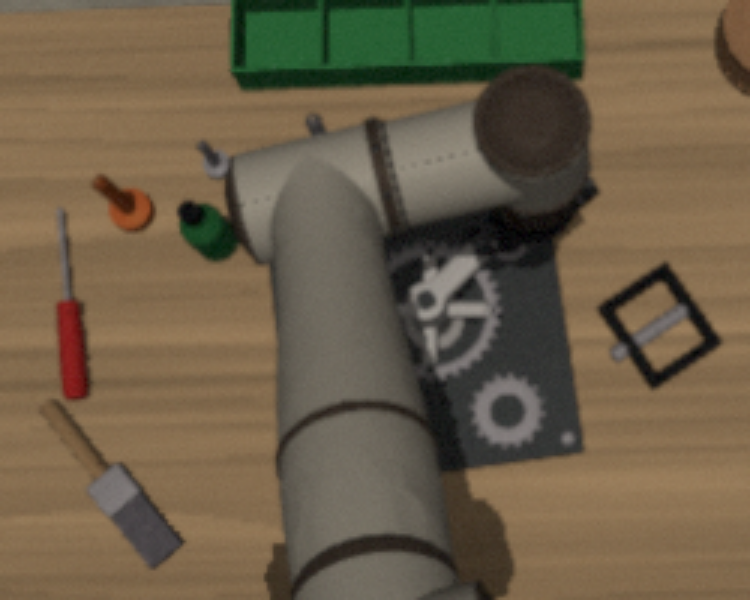

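The view shows the crank turning with the finger; the arm now leaves the hub at (427,300) toward upper right. I'll continue the arc.

carry_out:
  targets:
    - [-1.1, 0.1, 0, 0, 0, 0, -1]
    - [-2.25, 0.35, 0, 0, 0, 0, -1]
    - [-3.4, 0.7, 0, 0, 0, 0, -1]
    - [-4.5, 1.15, 0, 0, 0, 0, -1]
    - [-5.55, 1.75, 0, 0, 0, 0, -1]

```text
clock: 5.98
position: [0.7006, 0.0195, 0.1043]
tool_rot: [0.0, -0.233, 0.972, -0.0]
wrist_force: [-2.0, -1.4, -0.3]
finger_gap: -0.0
grip_force: 1.2
```

carry_out:
  targets:
    - [-1.0, 0.7, 0, 0, 0, 0, -1]
    - [-1.95, 1.55, 0, 0, 0, 0, -1]
    - [-2.8, 2.5, 0, 0, 0, 0, -1]
    - [-3.55, 3.55, 0, 0, 0, 0, -1]
    - [-4.2, 4.65, 0, 0, 0, 0, -1]

```text
clock: 6.6
position: [0.7166, 0.0803, 0.1045]
tool_rot: [0.0, -0.233, 0.972, -0.0]
wrist_force: [-1.7, -2.4, 0.5]
finger_gap: -0.0002
grip_force: 1.1
```

Run:
```python
from h import *
totool([])
f=manip.grab_frame("scene"); cv2.imwrite("pics/s1.png",cv2.resize(f["img"][160:360,190:440],(750,600)))
for k,z in(("crank_eye",.126),("gauge_tip",.072),("gauge_pivot",.08)): print(k,[ (m["p"],at(f,m["location"],z)) for m in manip.mark_of(k,f)])
```

```text
t 6.6 pos [0.7166 0.0803 0.1045] F [-1.7382 -2.3685  0.4595] gap -0.00015115724945530983
crank_eye [(0.74, array([0.7403, 0.1133, 0.126 ]))]
gauge_tip [(0.73, array([0.5659, 0.217 , 0.072 ])), (0.69, array([0.7457, 0.3318, 0.072 ]))]
gauge_pivot [(0.61, array([0.4886, 0.1276, 0.08  ])), (0.28, array([0.5438, 0.4476, 0.08  ]))]
```

View pics/s1.png

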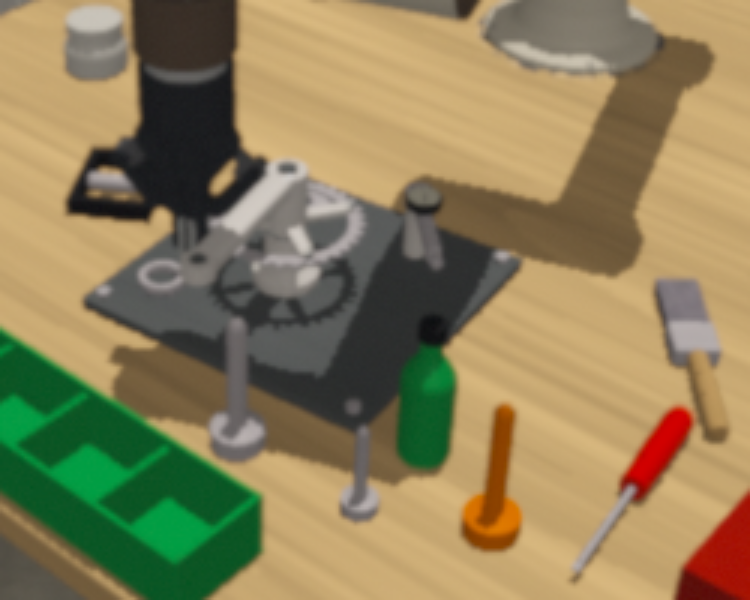

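The scene view shows the finger behind the arm and the eye at crop (202,259), so the angle is about 13°. The pin is at (237,322).

Run:
```python
from h import *
H=np.array([.597,.079]);
f=manip.grab_frame("scene")
e=at(f,(190+202/3,160+259/3),.126)[:2]; print(e,np.degrees(np.arctan2(*(e-H)[::-1])))
for px in ((213.8,148.6),): pass
pts=[]
for th in [13,14,18,22,25,27.5,29.5]:
    t=np.radians(th);u=np.array([np.cos(t),np.sin(t)]);n=np.array([-u[1],u[0]])
    d=t+np.pi/2-np.radians(27); h=.011*abs(np.cos(d))+.0145*abs(np.sin(d))
    pts.append([*(H+.115*u-(.012+h)*n),.104])
totool(pts)
```

```text
[0.7414 0.1177] 15.012805699331071
t 6.85 pos [0.7168 0.0801 0.1046] F [-0.128   0.1562  0.5546] gap 7.20984033432407e-05
[0.26, -0.23, 0.06]
[0.16, -0.03, 0.06]
[-0.2, 0.77, 0.06]
[-0.49, 1.61, 0.06]
[-0.68, 2.25, 0.06]
[-0.8, 2.78, 0.06]
[-0.88, 3.15, 0.06]
```

carry_out:
  targets:
    - [-0.2, 0.8, 0, 0, 0, 0, -1]
    - [-0.5, 1.6, 0, 0, 0, 0, -1]
    - [-0.7, 2.2, 0, 0, 0, 0, -1]
    - [-0.8, 2.7, 0, 0, 0, 0, -1]
    - [-0.8, 2.9, 0, 0, 0, 0, -1]

```text
clock: 7.48
position: [0.7102, 0.1092, 0.1043]
tool_rot: [-0.0, -0.233, 0.972, -0.0]
wrist_force: [-0.2, -3.2, 0.7]
finger_gap: 0.0001
grip_force: 1.1
```

Run:
```python
from h import *
totool([])
f=manip.grab_frame("scene"); cv2.imwrite("pics/s2.png",cv2.resize(f["img"][200:300,230:355],(750,600),interpolation=cv2.INTER_CUBIC))
for k,z in(("crank_eye",.126),("pin_top",.126)): print(k,[ (m["p"],at(f,m["location"],z)) for m in manip.mark_of(k,f)])
```

```text
t 7.475 pos [0.7102 0.1092 0.1043] F [-0.1577 -3.1739  0.6606] gap 0.00010390096711070107
crank_eye [(0.87, array([0.7347, 0.1566, 0.126 ]))]
pin_top [(0.82, array([0.7725, 0.1772, 0.126 ])), (0.8, array([0.7224, 0.3888, 0.126 ])), (0.78, array([0.8135, 0.3414, 0.126 ]))]
```

View pics/s2.png

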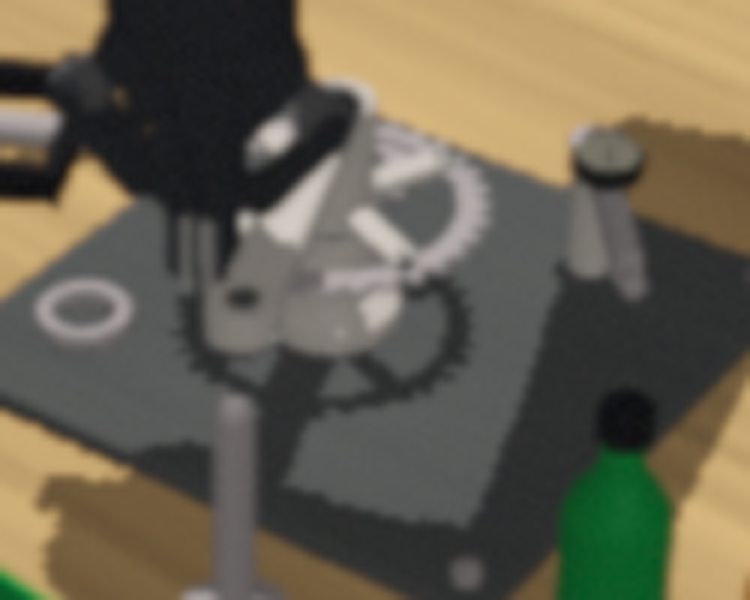

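The close-up shows the eye hole at crop (243,297), i.e. image pixel (270.5,249.5), and the pin top at (236,397), i.e. (269.3,266.2).

Run:
```python
from h import *
f=manip.grab_frame("scene")
H=at(f,(286,216),.126)[:2]; H2=np.array([.597,.079])
e=at(f,(270.5,249.5),.126)[:2];p=at(f,(269.3,266.2),.126)[:2]
for h in(H,H2):print(h,e,p,[np.degrees(np.arctan2(*(q-h)[::-1])) for q in(e,p)],np.linalg.norm(e-h),np.linalg.norm(p-h))
```

```text
[0.5969 0.0805] [0.73   0.1491] [0.778  0.1896] [np.float64(27.242820288624632), np.float64(31.044516041028764)] 0.14970963439796703 0.21146252753135622
[0.597 0.079] [0.73   0.1491] [0.778  0.1896] [np.float64(27.78435631035414), np.float64(31.417195451715067)] 0.15028191045969652 0.21212551007149755
```

carry_out:
  targets:
    - [0, 0.2, 0, 0, 0, 0, -1]
    - [0, 0.4, 0, 0, 0, 0, -1]
    - [0, 0.6, 0, 0, 0, 0, -1]
    - [-0.1, 0.7, 0, 0, 0, 0, -1]
    - [-0.1, 0.7, 0, 0, 0, 0, -1]

```text
clock: 8.3
position: [0.7077, 0.1155, 0.1042]
tool_rot: [-0.0, -0.233, 0.972, -0.0]
wrist_force: [-0.5, -1.2, 0.4]
finger_gap: 0.0002
grip_force: 0.8
```

carry_out:
  targets:
    - [0, -1, 0, 0, 0, 0, -1]
    - [0, -3, 0, 0, 0, 0, -1]
    - [0, -3, -4, 0, 0, 0, -1]
    - [0, -3, -9, 0, 0, 0, -1]
    - [0, -3, -12, 0, 0, 0, -1]

```text
clock: 8.93
position: [0.7231, 0.0875, 0.2276]
tool_rot: [0.002, -0.233, 0.973, -0.0]
wrist_force: [0.6, 0.2, 0.6]
finger_gap: 0.0003
grip_force: 0.0
```

Run:
```python
from h import *
totool([])
f=manip.grab_frame("scene"); cv2.imwrite("pics/s3.png",cv2.resize(f["img"][190:290,230:355],(750,600),interpolation=cv2.INTER_CUBIC))
f=manip.grab_frame("top"); cv2.imwrite("pics/t3.png",f["img"])
```

```text
t 8.925 pos [0.7231 0.0875 0.2276] F [0.5588 0.1748 0.6317] gap 0.0002913004627530474
```

View pics/s3.png

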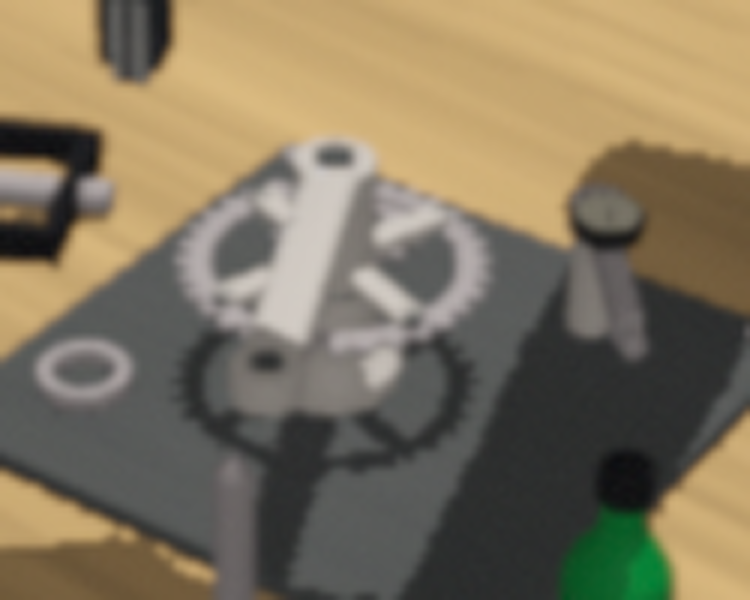

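The hub is at (335,155), the eye at (267,358) and the pin top at (234,457). They are collinear to under a pixel, so the crank is aligned. Now the gauge.

Run:
```python
from h import *
T=manip.grab_frame("top");S=manip.grab_frame("scene")
a=(207.3,227.7);b=(335.8,247.8);tip=tri((T,a),(S,b));print("tip",tip,at(T,a,.073),at(S,b,.073))
c=(224.7,244.3);d=(331.5,225.3);dial=tri((T,c),(S,d));print("dial",dial,at(T,c,.09),at(S,d,.09))
H=np.array([.597,.079])
v=(tip-dial)[:2];print(np.linalg.norm(v),"(74 expected)");v/=np.linalg.norm(v)
P=tip[:2]-.1*v;print("pivot",P,np.linalg.norm(P-H),"ang",np.degrees(np.arctan2(v[1],v[0])))
# pivot pulled to 124 mm from the axis; limit angle: tip 71 mm from axis
for Pv in(P,H+(P-H)*.124/np.linalg.norm(P-H)):
    r=np.linalg.norm(Pv-H);phi=np.arctan2(*(H-Pv)[::-1]);al=np.arccos((r*r+.01-.071**2)/(2*r*.1));print(Pv,"end ang",np.degrees(phi+al))
```

```text
tip [0.5581 0.212  0.0688] [0.5584 0.21   0.073 ] [0.5619 0.2165 0.073 ]
dial [0.5068 0.1589 0.088 ] [0.5072 0.1577 0.09  ] [0.5085 0.1615 0.09  ]
0.07389346315991344 (74 expected)
pivot [0.4886 0.1401] 0.12443987435308583 ang 45.966897266107445
[0.4886 0.1401] end ang 5.351978658127055
[0.489  0.1399] end ang 5.501653501644703
```

Run:
```python
from h import *
P=np.array([.489,.140]);pts=[[.505,.229,.228],[.505,.229,.066]]
for th in [50,46,41,36,31,26,21,17,14,11,8,6,4,2]:
    t=np.radians(th);u=np.array([np.cos(t),np.sin(t)]);n=np.array([-u[1],u[0]])
    d=t+np.pi/2-np.radians(27); h=.011*abs(np.cos(d))+.0145*abs(np.sin(d))
    pts.append([*(P+.075*u+(.006+h)*n),.066])
totool(pts)
```

```text
t 9.125 pos [0.7219 0.088  0.2244] F [ 0.2628  0.0121 -0.888 ] gap -0.0003604049107040741
[12.96, 22.39, -0.35]
[12.97, 22.38, 15.85]
[12.45, 20.28, 15.85]
[12.1, 19.82, 15.85]
[11.71, 19.19, 15.85]
[11.37, 18.53, 15.85]
[11.1, 17.82, 15.85]
[10.89, 17.11, 15.85]
[10.74, 16.54, 15.85]
[10.66, 16.06, 15.85]
[10.61, 15.69, 15.85]
[10.58, 15.32, 15.85]
[10.58, 14.94, 15.84]
[10.58, 14.68, 15.84]
[10.6, 14.42, 15.84]
[10.62, 14.16, 15.84]
```

carry_out:
  targets:
    - [2, 3.5, 0, 0, 0, 0, -1]
    - [5, 8.5, 0, 0, 0, 0, -1]
    - [8, 13.5, 0, 0, 0, 0, -1]
    - [11, 18.5, 0, 0, 0, 0, -1]
    - [13, 22.4, 0, 0, 0, 0, -1]

```text
clock: 9.75
position: [0.5017, 0.2295, 0.2227]
tool_rot: [-0.002, -0.233, 0.972, -0.0]
wrist_force: [0.6, 0.4, 1.0]
finger_gap: 0.0001
grip_force: 0.0
```

carry_out:
  targets:
    - [0, 0, 0, 0, 0, 0, -1]
    - [0, 0, 4, 0, 0, 0, -1]
    - [0, 0, 9, 0, 0, 0, -1]
    - [0, 0, 13, 0, 0, 0, -1]
    - [0, 0, 15.8, 0, 0, 0, -1]

```text
clock: 10.38
position: [0.5036, 0.2276, 0.0629]
tool_rot: [-0.002, -0.232, 0.973, -0.001]
wrist_force: [-0.0, 0.3, 0.8]
finger_gap: -0.0004
grip_force: 0.0
```

carry_out:
  targets:
    - [0, 0, 0, 0, 0, 0, -1]
    - [-0.3, -1.0, 0, 0, 0, 0, -1]
    - [-0.5, -2.1, 0, 0, 0, 0, -1]
    - [-0.9, -2.6, 0, 0, 0, 0, -1]
    - [-1.25, -3.2, 0, 0, 0, 0, -1]

```text
clock: 11.0
position: [0.5303, 0.2063, 0.0669]
tool_rot: [0.0, -0.233, 0.972, 0.0]
wrist_force: [-1.4, 0.3, 0.6]
finger_gap: 0.0001
grip_force: 0.5
```

Run:
```python
from h import *
P=np.array([.489,.140]);pts=[]
for th in [41,36,31,26,21,17,14,11,8,6,4,2]:
    t=np.radians(th);u=np.array([np.cos(t),np.sin(t)]);n=np.array([-u[1],u[0]])
    d=t+np.pi/2-np.radians(27); h=.011*abs(np.cos(d))+.0145*abs(np.sin(d))
    pts.append([*(P+.075*u+(.006+h)*n),.066])
totool(pts)
```

```text
t 11.0 pos [0.5303 0.2063 0.0669] F [-1.4248  0.3121  0.6054] gap 0.00011235542274939603
[-0.04, -0.02, 0.09]
[-0.37, -0.69, 0.09]
[-0.64, -1.4, 0.09]
[-0.85, -2.1, 0.09]
[-1.0, -2.67, 0.09]
[-1.08, -3.15, 0.09]
[-1.13, -3.52, 0.09]
[-1.15, -3.89, 0.09]
[-1.16, -4.28, 0.09]
[-1.16, -4.53, 0.09]
[-1.14, -4.79, 0.09]
[-1.12, -5.05, 0.09]
```

In contact, at low force. Continuing the swing to about 11°.

carry_out:
  targets:
    - [-0.4, -0.7, 0, 0, 0, 0, -1]
    - [-0.65, -1.4, 0, 0, 0, 0, -1]
    - [-0.85, -2.1, 0, 0, 0, 0, -1]
    - [-1.0, -2.7, 0, 0, 0, 0, -1]
    - [-1.1, -3.1, 0, 0, 0, 0, -1]

```text
clock: 11.62
position: [0.5539, 0.1837, 0.0662]
tool_rot: [-0.0, -0.233, 0.972, 0.0]
wrist_force: [-0.8, 1.6, 0.5]
finger_gap: -0.0001
grip_force: 0.6
```

carry_out:
  targets:
    - [0, -0.2, 0, 0, 0, 0, -1]
    - [0, -0.4, 0, 0, 0, 0, -1]
    - [-0.05, -0.6, 0, 0, 0, 0, -1]
    - [-0.05, -0.8, 0, 0, 0, 0, -1]
    - [-0.05, -0.9, 0, 0, 0, 0, -1]

```text
clock: 12.25
position: [0.5583, 0.1762, 0.0664]
tool_rot: [0.0, -0.233, 0.972, 0.0]
wrist_force: [-1.2, 0.5, 0.1]
finger_gap: 0.0004
grip_force: 0.5
```

carry_out:
  targets:
    - [0, -0.1, 0, 0, 0, 0, -1]
    - [0, -0.15, 0, 0, 0, 0, -1]
    - [0, -0.2, 0, 0, 0, 0, -1]
    - [0, -0.25, 0, 0, 0, 0, -1]
    - [0, -0.25, 0, 0, 0, 0, -1]

```text
clock: 12.88
position: [0.5594, 0.1739, 0.0663]
tool_rot: [-0.0, -0.233, 0.972, -0.0]
wrist_force: [-0.3, 0.3, 0.0]
finger_gap: 0.0002
grip_force: 0.5
```

carry_out:
  targets:
    - [0, -0.05, 0, 0, 0, 0, -1]
    - [0, -0.1, 0, 0, 0, 0, -1]
    - [0, -0.15, 0, 0, 0, 0, -1]
    - [0, -0.2, 0, 0, 0, 0, -1]
    - [0, -0.2, 0, 0, 0, 0, -1]

```text
clock: 13.5
position: [0.5603, 0.1721, 0.0663]
tool_rot: [-0.0, -0.233, 0.972, -0.0]
wrist_force: [-1.3, 1.1, -0.6]
finger_gap: 0.0002
grip_force: 0.4
```

carry_out:
  targets:
    - [0, -0.05, 0, 0, 0, 0, -1]
    - [0, -0.1, 0, 0, 0, 0, -1]
    - [0, -0.15, 0, 0, 0, 0, -1]
    - [0, -0.15, 0, 0, 0, 0, -1]
    - [0, -0.15, 0, 0, 0, 0, -1]

```text
clock: 14.12
position: [0.561, 0.1708, 0.0663]
tool_rot: [0.0, -0.233, 0.972, -0.0]
wrist_force: [-0.1, 0.3, -0.3]
finger_gap: 0.0001
grip_force: 0.4
```

Not at the stop yet; 1 mm steps.

carry_out:
  targets:
    - [0, -0.05, 0, 0, 0, 0, -1]
    - [0, -0.1, 0, 0, 0, 0, -1]
    - [0, -0.15, 0, 0, 0, 0, -1]
    - [0, -0.15, 0, 0, 0, 0, -1]
    - [0, -0.15, 0, 0, 0, 0, -1]

```text
clock: 14.75
position: [0.5615, 0.1697, 0.0663]
tool_rot: [-0.0, -0.233, 0.972, 0.0]
wrist_force: [-1.8, 2.6, -0.3]
finger_gap: 0.0002
grip_force: 1.3
```

carry_out:
  targets:
    - [0, -0.05, 0, 0, 0, 0, -1]
    - [0, -0.1, 0, 0, 0, 0, -1]
    - [0, -0.1, 0, 0, 0, 0, -1]
    - [0, -0.1, 0, 0, 0, 0, -1]
    - [0, -0.1, 0, 0, 0, 0, -1]

```text
clock: 15.38
position: [0.5617, 0.1693, 0.0663]
tool_rot: [-0.0, -0.233, 0.972, 0.0]
wrist_force: [-3.9, 5.5, 0.4]
finger_gap: 0.0002
grip_force: 2.7
```

Run:
```python
from h import *
totool([])
f=manip.grab_frame("scene"); cv2.imwrite("pics/s4.png",cv2.resize(f["img"][190:290,230:355],(750,600),interpolation=cv2.INTER_CUBIC))
```

```text
t 15.375 pos [0.5617 0.1693 0.0663] F [-3.8654  5.5035  0.4403] gap 0.00024689103395910187
```

View pics/s4.png

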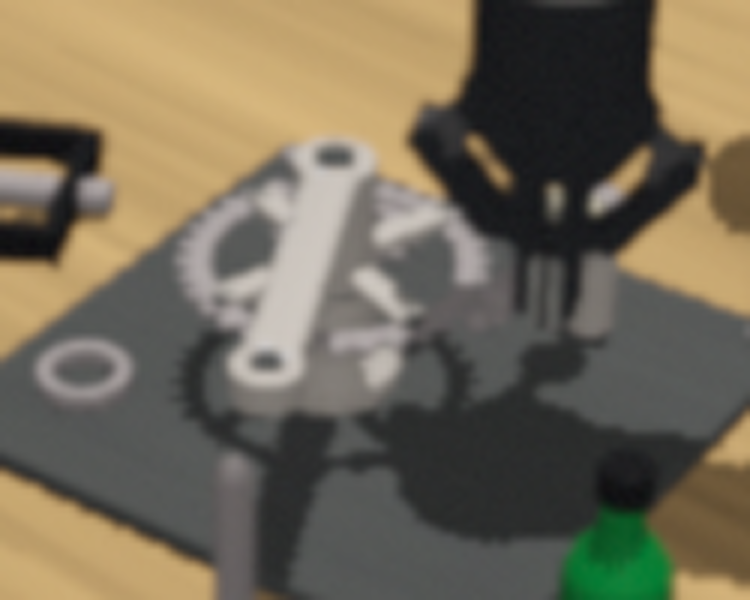

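The force has risen to 6.7 N, so the gauge is at its stop. The feeler sits at the teeth near (475,300) and the crank eye is still at (267,358). Retreating.

carry_out:
  targets:
    - [0, 0.5, 0, 0, 0, 0, -1]
    - [0, 2, 0, 0, 0, 0, -1]
    - [0, 4, 0, 0, 0, 0, -1]
    - [0, 4, -4, 0, 0, 0, -1]
    - [0, 4, -10, 0, 0, 0, -1]

```text
clock: 16.05
position: [0.5422, 0.2048, 0.1655]
tool_rot: [-0.002, -0.234, 0.972, -0.001]
wrist_force: [1.0, 1.1, -0.0]
finger_gap: 0.0002
grip_force: 0.0
```

carry_out:
  targets:
    - [0, 3, -4, 0, 0, 0, -1]
    - [0, 6, -6, 0, 0, 0, -1]
    - [0, 8, -8, 0, 0, 0, -1]
    - [0, 8, -8, 0, 0, 0, -1]
    - [0, 8, -8, 0, 0, 0, -1]

```text
clock: 16.68
position: [0.507, 0.2755, 0.2454]
tool_rot: [-0.001, -0.233, 0.972, -0.0]
wrist_force: [-0.2, -0.5, 0.3]
finger_gap: 0.0001
grip_force: 0.0
```

Run:
```python
from h import *
totool([])
f=manip.grab_frame("scene"); cv2.imwrite("pics/s5.png",cv2.resize(f["img"][190:290,230:355],(750,600),interpolation=cv2.INTER_CUBIC))
```

```text
t 16.675 pos [0.507  0.2755 0.2454] F [-0.2226 -0.5443  0.2698] gap 8.2634347125853e-05
```

View pics/s5.png

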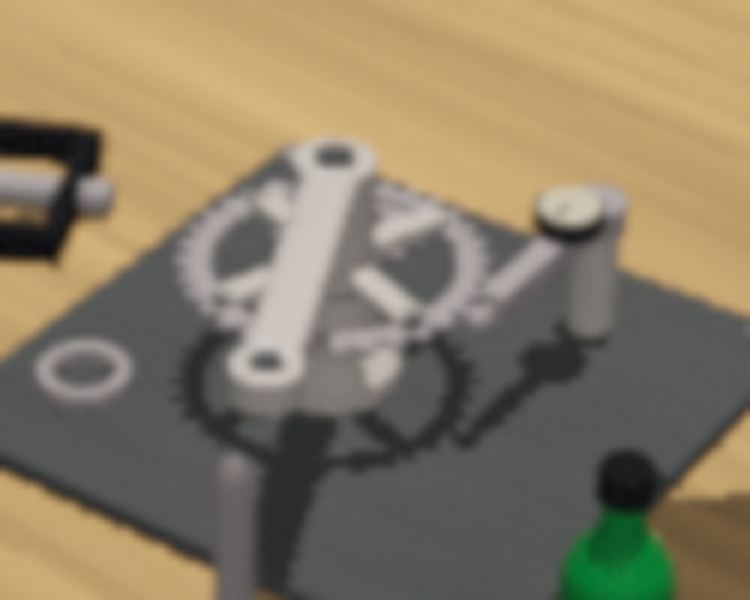

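The feeler rests at the teeth at (480,312), the crank still points at the pin at (234,457), and the robot is clear.

```bash
python3 -c "
from plant import manip
print(manip.close_job())"
```

```text
the job is handed in; nothing more can be done
None
```

I turned the crank to point at the large grey index pin, then pushed the gauge in until its feeler met the chainring teeth. I backed the arm clear and handed the job in at about 17 s; no verdict came back, but the last picture showed both in place.

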